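Refill the empty tray well from the paint-cake dispenser

TASK

Refill the empty well of the paint trays with one fresh blue paint cake, only pressing and pushing with the fingertips: the cakes are brittle and must not be pinched or lifted. Press the dispenser's black plunger knob fully in once, so that a single cake comes out onto the white ledge, and let it spring back; then push the cake gently along the ledge into the adjoining tray whose well is empty, until it drops in and lies flat. Leave the other cakes in the dispenser and do not disturb the things round about.

Things in the scene. Friction and masses are not known exactly. Their poses are not given: they have to be found in the camera images.
- dispenser: Fixed dispenser of round paint cakes on a 12 mm plywood board. Origin on the table under the axis of the stack; z up, +y is the way a cake is pushed out. A square clear shaft (x and y = -27 to +27 mm, top 94 mm above the table) holds four cakes on a deck 30 mm above the table; only the bottom cake fits the 17 mm high exit. A low blade guide reaches back to y = -87 mm, 49 mm above the table.
- plunger (a joint): Plunger travel in m: 0 = out (rest), 0.055 = fully in at its stop, sliding to the dispenser's +y. Its spring pushes back with 3 N at rest, 8 N fully in, and returns it when released. Its steel blade shoves the bottom cake out onto the ledge and carries the rest of the stack meanwhile; when it has sprung back, the next cake falls onto the deck.
- knob_face (a point): Centre of the outer end face of the round black plunger knob (31 mm across), 37 mm above the table; moves with the plunger. In the dispenser's frame it is at y = -160 mm at rest and y = -105 mm fully pressed. Press it along the dispenser's +y.
- ledge (a point): Centre of the top of the white delivery ledge in front of the exit, 30 mm above the table, 51 mm (y) from the stack axis. The ledge runs along the dispenser's x, 66 mm long, open at both ends, between the shaft's face and a wooden fence (48 mm apart) that stands 6 mm above it; the shaft stands 64 mm above it. An ejected cake lies within a few mm of this point; a tray adjoins each end.
- cake_0_center (a point): Centre of the bottom blue paint cake in the stack (a disc 44 mm across and 14 mm thick, 24 to 39 g), half-way up its thickness; z is the disc's axis.
- cake_1_center (a point): Centre of the second cake from the bottom, of the same size; it must stay in the dispenser.
- cake_2_center (a point): Centre of the third cake; it must stay in the dispenser.
- cake_3_center (a point): Centre of the top cake; it must stay in the dispenser.
- empty_well (a point): Centre of the floor of the empty well, 20.5 mm above the table. Two fixed white trays (62 x 118 mm, top 29.5 mm above the table) adjoin the two x ends of the ledge; each has two round wells, 51 mm across and 9 mm deep, one in line with the ledge, 65 mm from its centre, empty in one tray only (the side varies). A fresh cake lying in it stands 5 mm proud: fingertips 7 mm or more above the tray pass over it.
- full_well (a point): Centre of the floor of the well in line with the ledge in the other tray (on the ledge's other side); a worn red cake fills it, its top about 2.5 mm below the tray's top.
- sanding_block: Paint-spotted wooden sanding block, 45 x 75 x 30 mm, left of the dispenser; origin at its underside. Bystander.
- brass_dipper: Brass oil cup, 44 mm across, 25 mm high, behind the dispenser; origin at its underside. Bystander.
- silver_tube: Squeezed paint tube with a black cap, 38 x 123 x 24 mm, lying on the right near the front edge; origin at its underside. Bystander. Farther right (y below -0.35 m) stand jars of brushes up to 0.27 m high and lumps of dried paint.
- charcoal_stick: Black charcoal stick, 11 x 85 x 11 mm, lying to the right of the plunger; origin at its underside. Bystander.
- masking_tape: Roll of masking tape, 100 mm across, 25 mm high, lying on the left; origin at its underside. Bystander.
- jam_jar: Empty glass jar, 80 mm across, 82 mm high, behind on the right; origin at its underside. Bystander.
There are look-alikes about, which are no part of the job. What is shaped like the part that bears cake_3_center but orange or turquoise is not meant.

How it is judged:
By the outcome, as a careful person would: the job done as asked, in the order asked, and still so for the second after the job is handed in, with the robot touching nothing.
It also fails if it takes over 45 s, if anything falls off the work surface, if the arm or the gripper's body presses on something with over 40 N, if the wrist force passes 120 N, or if a joint passes its speed limit or range.

ROBOT

A 6-joint arm with a two-finger parallel gripper is mounted at the origin on a cart in front of the work surface, level with it; the furniture and walls round the work are solid. World frame = base frame: x ahead of the robot, y to its left, z up, the work surface at z = 0. Lengths are in m, angles in rad, forces in N, time in s.
With the tool pointing down it reaches from about 0.35 to 0.85 m from the base axis. Payload 8.1 kg.
Tool frame: the origin (TCP) lies between the finger pads; the fingertips stand 14 mm ahead of it and the grasp point (between the pads) lies 5 mm behind it; z points along the fingers, y is the line along which they close (so a half turn about z gives the same grasp; the last joint's range is limited). The gripper opens to 93 mm and grips with 3 to 60 N. Pads are 15 mm wide; open, the fingers measure 128 mm over their backs; the gripper's body (75 mm by 188 mm) begins 65 mm behind the grasp point.
Start: joints at [1.069, 0.13, 1.488, -0, 1.523, -0.085], TCP at [0.243, 0.549, 0.233] pointing down, gripper open.
Joint ranges: [-2.96, 2.96], [-0.89, 2.26], [0.02, 2.5], [-1.34, 4.48], [0, 2.73], [-2.66, 2.66]. Speed limits (rad/s): [2.39, 2.39, 2.79, 3.14, 3.14, 3.14].

INTERFACE

Orientations are given as a rotation vector (axis times angle).
In Python, from plant import robot gives the robot as it stands.
- The arm moves only by the tool arm_command, never from a script. Its argument "targets" is a list of rows, each an object of numbers: "x", "y", "z": the shift along the world's x, y, z in units of 500 mm (1.0 is 500 mm); "rx", "ry", "rz": the turn, a rotation vector about the world's x, y, z in units of 2 rad (1.0 is 2 rad); "claw": the closure in counts, from 0 (fully open) to 255 (shut). In form: [{"x": .., "y": .., "z": .., "rx": .., "ry": .., "rz": .., "claw": ..}, ...]. A call has 1 to 10 rows; each row is the pose to reach, as a shift and turn from the pose commanded when the call began; what a row does not reach only later rows make up. A row lasts 1/12 s, in which the tool goes at most 41.7 mm and 7.16 degrees, less where a joint would pass 70% of its speed; a pose out of reach is approached as far as the arm can. A call with a number of a shift or a turn outside -1 to 1 is refused whole. A call with a gripper value outside its range is refused whole. The fingers move at their own pace and stop on an object; "squeeze" is the grip in N (left out, the last holds). Time passes only in rows, so rows that repeat a pose let the fingers close. It gives the time, the measured TCP pose, the force, the opening and the grip force at its end, in the units of the state.
- robot.read_state(): the state, without advancing time (a new reading comes with each control period).
- robot.read_camera(name): name is "scene" or "top" or "wrist"; returns (picture, depth): 480x640x3 uint8, red, green, blue; 480x640 float32, m along the optical axis (not along the pixel's ray), 0 where there is no reading.
- robot.get_calibration(name): a dict with "intrinsics" (3x3 intrinsics, pixels), "origin" and "orientation" of the camera in the world. Camera axes: x right, y up, looking along -z (the intrinsics and any distortion apply to the point x, -y, -z); pixel columns grow to the right and rows downward; lengths in m; the calibration is good to about 2 mm. A picture is of the moment at which its call begins: read the wrist's pose just before it. get_calibration takes no time and is no camera call; for the wrist camera it gives the pose at the moment of the call.
- robot.close_job(): hands the job in; it is judged then, once.
The state is a dict: "t": time; "q": joint angles; "dq": joint speeds; "joint_torque": joint torques, N m; "tool_pos": TCP position; "orientation": TCP orientation; "force": force on the tool from outside, world axes, zero at the start; "wrist_torque": the same for the moment, N m; "opening": finger opening in m; "gripper_force": force on a finger pad.
Only numpy, scipy, OpenCV 4.12 (cv2) and the standard library are available. Lean on these libraries where they do the work, as an engineer would, in place of code of your own. Each camera call takes 0.05 s, during which the arm holds its last target. There are 200 camera calls.

## Working session

There is one attempt and no reset: what is moved stays moved. The work goes in short steps, Python scripts to look and compute and a tool call to move; the robot and the scene stay as the last step left them, time stands still between calls to the robot, and variables do not carry over. Pictures are saved under pics/ and viewed, at most 10 in all, crops included, and the job is handed in when it is done.

Besides the shell and the picture viewer there is one more tool, called after "Emit:" as name(argument=value, ...) on one line, values as JSON. arm_command: Moves the arm, as the interface text tells. Shifts and turns lie within -1 to 1; 1 stands for 500 mm of shift or 2 rad of turn. Its arguments: {"type":"object","properties":{"targets":{"type":"array","items":{"type":"object","properties":{"x":{"type":"number","minimum":-1,"maximum":1},"y":{"type":"number","minimum":-1,"maximum":1},"z":{"type":"number","minimum":-1,"maximum":1},"rx":{"type":"number","minimum":-1,"maximum":1},"ry":{"type":"number","minimum":-1,"maximum":1},"rz":{"type":"number","minimum":-1,"maximum":1},"claw":{"type":"number"}}}},"squeeze":{"type":"number"}},"required":["targets"]}

```bash
mkdir -p pics
cat > h.py <<'E'
import numpy as np,cv2
from plant import robot
def snap(n,f):
    c=robot.get_calibration(n);p,d=robot.read_camera(n)
    cv2.imwrite(f'pics/{f}.png',p[:,:,::-1]);np.savez(f'pics/{f}.npz',d=d,p=p,K=c['intrinsics'],o=c['origin'],R=np.array(c['orientation']))
    return p,d,c
def Rm(R):
    R=np.array(R,float)
    return R if R.shape==(3,3) else cv2.Rodrigues(R)[0]
def world(f,u,v,z=None):
    a=np.load(f'pics/{f}.npz');K=a['K'];R=Rm(a['R'])
    r=R@np.array([(u-K[0,2])/K[0,0],-(v-K[1,2])/K[1,1],-1])
    s=a['d'][int(v),int(u)] if z is None else (z-a['o'][2])/r[2]
    return a['o']+s*r
E
python3 - <<'E'
from h import *
for n in('scene','top'):
    p,d,c=snap(n,n+'0');print(n,c)
print(robot.read_state())
E
```

```text
scene {'intrinsics': array([[475.30264243,   0.        , 311.2099594 ],
       [  0.        , 475.30264243, 238.15993796],
       [  0.        ,   0.        ,   1.        ]]), 'origin': array([-0.05081949, -0.35687156,  0.99440327]), 'orientation': array([ 0.65807601, -0.34111379, -0.93606194])}
top {'intrinsics': array([[508.7524191 ,   0.        , 323.79765154],
       [  0.        , 508.7524191 , 243.47228254],
       [  0.        ,   0.        ,   1.        ]]), 'origin': array([0.42697704, 0.10997821, 1.54169352]), 'orientation': array([ 0.10714752, -0.11454347, -1.57250699])}
{'t': 0.1, 'q': array([ 1.06861811e+00,  1.31094084e-01,  1.48916048e+00,  1.05818492e-06,
        1.52299136e+00, -8.54300972e-02]), 'dq': array([ 7.14974952e-04, -2.96145608e-03, -2.68114730e-03, -1.11907586e-03,
       -4.01002671e-04,  4.29785794e-05]), 'joint_torque': array([ 2.36536805e-03, -5.61339712e+01, -4.93100488e+01,  7.72620225e-02,
        2.89202482e-02,  4.30358716e-05]), 'tool_pos': array([0.2426352 , 0.54822189, 0.23169272]), 'orientation': array([-6.49800027e-01, -3.07316511e+00,  2.48480675e-03]), 'force': array([ 0.91238016, -0.57922069,  0.67950065]), 'wrist_torque': array([-0.00218712,  0.04741233, -0.02866647]), 'gripper_force': 0.0, 'opening': 0.09272762198188189}
```

View pics/top0.png

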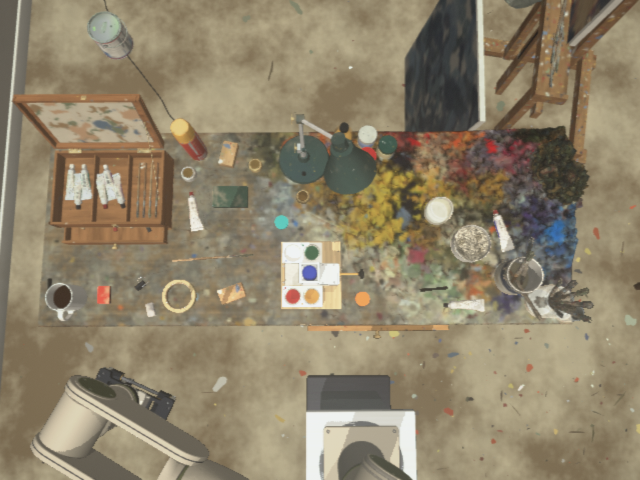

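View pics/scene0.png

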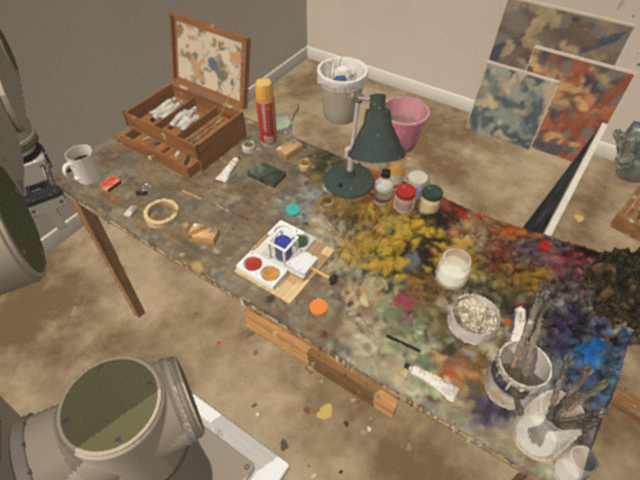

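Run:
```python
from h import *
a=cv2.imread('pics/top0.png')[230:320,265:385];b=cv2.imread('pics/scene0.png')[210:310,225:345]
a=cv2.resize(a,None,fx=6.6,fy=6.6,interpolation=3)[:594];b=cv2.resize(b,None,fx=6,fy=6,interpolation=3)
cv2.imwrite('pics/a.png',a);cv2.imwrite('pics/b.png',b)
for u,v,z in((362,274,.05),(310,272,.08),(291,273,.03),(291,252,.03),(292,296,.03)):print(world('top0',u,v),world('top0',u,v,z))
```

```text
[ 0.54755349 -0.00915793  0.05238463] [ 0.54774656 -0.00934869  0.05      ]
[0.55141347 0.14261193 0.08405675] [0.55175979 0.14270276 0.08      ]
[0.55362158 0.20058921 0.02615955] [0.55330066 0.20035959 0.03      ]
[0.61787347 0.20139015 0.01721291] [0.61627226 0.20062341 0.03      ]
[0.4855116  0.19765583 0.02066867] [0.4851525  0.19711794 0.03      ]
```

View pics/a.png

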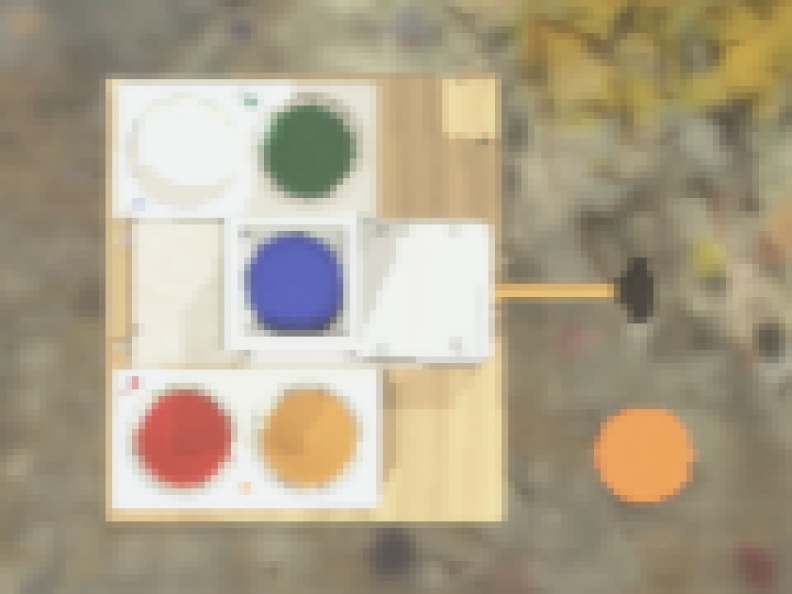

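View pics/b.png

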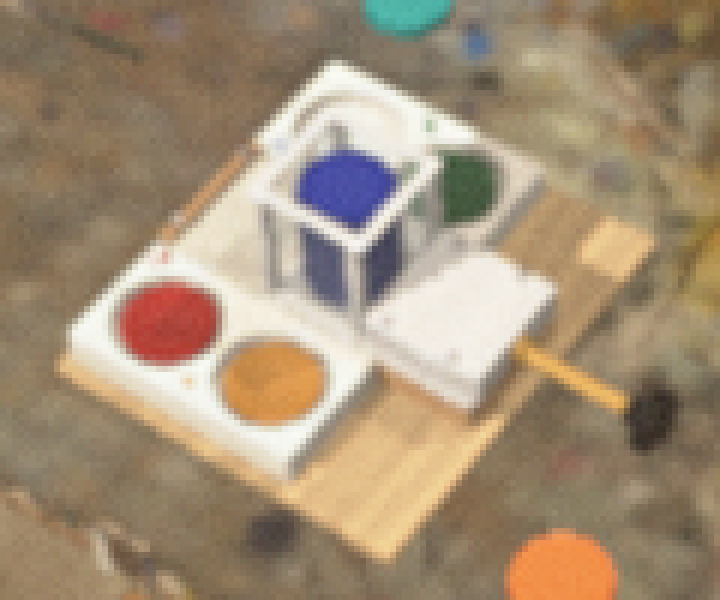

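Run:
```python
from h import *
T=lambda a,b,z:world('top0',265+a/6.6,230+b/6.6,z)
S=lambda a,b,z:world('scene0',225+a/6,210+b/6,z)
for n,t,s,z in(('well rim',(187,150),(351,130),.0295),('red',(183,438),(168,322),.027),('knob',(640,290),(652,412),.037),('cake3top',(294,284),(348,190),.086),('orange',(309,438),(272,381),.027),('green',(308,150),(462,187),.027)):
    # triangulate
    def ray(f,p0,z):
        o=np.load(f'pics/{f}.npz')['o'];w=f=='top0'
        q=(T if w else S)(*p0,z)-o;return o,q/np.linalg.norm(q)
    o1,d1=ray('top0',t,z);o2,d2=ray('scene0',s,z)
    A=np.c_[d1,-d2];k=np.linalg.lstsq(A,o2-o1,rcond=None)[0]
    print(n,T(*t,z).round(4),S(*s,z).round(4),'tri',((o1+k[0]*d1+o2+k[1]*d2)/2).round(4))
d=np.load('pics/top0.npz')['d']
for u,v in((350,165),(345,185),(300,120),(302,155)):print(u,v,world('top0',u,v).round(3))
```

```text
well rim [0.6141 0.1937 0.0295] [0.614  0.192  0.0295] tri [0.6147 0.1933 0.0279]
red [0.4842 0.1951 0.027 ] [0.4832 0.1936 0.027 ] tri [0.4844 0.1951 0.0245]
knob [ 0.549  -0.0103  0.037 ] [ 0.552  -0.0081  0.037 ] tri [ 0.5486 -0.0099  0.0423]
cake3top [0.5483 0.1439 0.086 ] [0.5472 0.141  0.086 ] tri [0.5491 0.1434 0.0825]
orange [0.4839 0.1386 0.027 ] [0.4829 0.1374 0.027 ] tri [0.4841 0.1386 0.0248]
green [0.6142 0.1388 0.027 ] [0.6157 0.1321 0.027 ] tri [0.6168 0.1366 0.0224]
350 165 [0.796 0.038 0.321]
345 185 [0.757 0.049 0.277]
300 120 [0.924 0.163 0.295]
302 155 [0.9   0.166 0.081]
```

Emit:
arm_command(targets=[{"x":0.32,"y":-0.6,"z":0,"rz":-0.577,"claw":255},{"x":0.32,"y":-0.6,"z":0,"rz":-0.577,"claw":255},{"x":0.32,"y":-0.6,"z":0,"rz":-0.577,"claw":255},{"x":0.32,"y":-0.6,"z":0,"rz":-0.577,"claw":255},{"x":0.32,"y":-0.6,"z":0,"rz":-0.577,"claw":255},{"x":0.32,"y":-0.6,"z":0,"rz":-0.577,"claw":255},{"x":0.32,"y":-0.6,"z":0,"rz":-0.577,"claw":255},{"x":0.32,"y":-0.6,"z":0,"rz":-0.577,"claw":255},{"x":0.32,"y":-0.6,"z":0,"rz":-0.577,"claw":255},{"x":0.32,"y":-0.6,"z":0,"rz":-0.577,"claw":255}], squeeze=20)

```text
schema error: expected keys x, y, z, rx, ry, rz, claw
```

Emit:
arm_command(targets=[{"x":0.32,"y":-0.6,"z":0,"rx":0,"ry":0,"rz":-0.577,"claw":255},{"x":0.32,"y":-0.6,"z":0,"rx":0,"ry":0,"rz":-0.577,"claw":255},{"x":0.32,"y":-0.6,"z":0,"rx":0,"ry":0,"rz":-0.577,"claw":255},{"x":0.32,"y":-0.6,"z":0,"rx":0,"ry":0,"rz":-0.577,"claw":255},{"x":0.32,"y":-0.6,"z":0,"rx":0,"ry":0,"rz":-0.577,"claw":255},{"x":0.32,"y":-0.6,"z":0,"rx":0,"ry":0,"rz":-0.577,"claw":255},{"x":0.32,"y":-0.6,"z":0,"rx":0,"ry":0,"rz":-0.577,"claw":255},{"x":0.32,"y":-0.6,"z":0,"rx":0,"ry":0,"rz":-0.577,"claw":255},{"x":0.32,"y":-0.6,"z":0,"rx":0,"ry":0,"rz":-0.577,"claw":255},{"x":0.32,"y":-0.6,"z":0,"rx":0,"ry":0,"rz":-0.577,"claw":255}], squeeze=20)

```text
t: 0.93
tool_pos: [0.4041, 0.2457, 0.2323]
orientation: [2.235, 2.207, -0.001]
force: [-1.1, 0.2, 0.0]
opening: 0.0306
gripper_force: 0.0
```

Emit:
arm_command(targets=[{"x":0.29,"y":-0.61,"z":-0.06,"rx":0,"ry":0,"rz":0,"claw":255},{"x":0.29,"y":-0.61,"z":-0.06,"rx":0,"ry":0,"rz":0,"claw":255},{"x":0.29,"y":-0.61,"z":-0.06,"rx":0,"ry":0,"rz":0,"claw":255},{"x":0.29,"y":-0.61,"z":-0.06,"rx":0,"ry":0,"rz":0,"claw":255},{"x":0.29,"y":-0.61,"z":-0.06,"rx":0,"ry":0,"rz":0,"claw":255},{"x":0.29,"y":-0.61,"z":-0.06,"rx":0,"ry":0,"rz":0,"claw":255},{"x":0.29,"y":-0.61,"z":-0.06,"rx":0,"ry":0,"rz":0,"claw":255},{"x":0.29,"y":-0.61,"z":-0.06,"rx":0,"ry":0,"rz":0,"claw":255},{"x":0.29,"y":-0.61,"z":-0.06,"rx":0,"ry":0,"rz":0,"claw":255},{"x":0.29,"y":-0.61,"z":-0.06,"rx":0,"ry":0,"rz":0,"claw":255}])

```text
t: 1.77
tool_pos: [0.5478, -0.0588, 0.2014]
orientation: [-2.225, -2.216, 0.002]
force: [0.3, 0.3, 0.0]
opening: 0.0008
gripper_force: 0.0
```

Run:
```python
from h import *
s=robot.read_state();print(s['tool_pos'],s['opening'],s['force'])
p,d,c=snap('wrist','w1');print(c)
```

```text
[ 0.54781902 -0.05883205  0.20137368] 0.000765990199717264 [0.2523446  0.28941994 0.01426291]
{'intrinsics': array([[338.9273392 ,   0.        , 322.4491683 ],
       [  0.        , 338.9273392 , 240.62457608],
       [  0.        ,   0.        ,   1.        ]]), 'origin': array([0.54881926, 0.00542275, 0.35411153]), 'orientation': array([-0.23997517,  0.00357279, -0.00410107])}
```

View pics/w1.png

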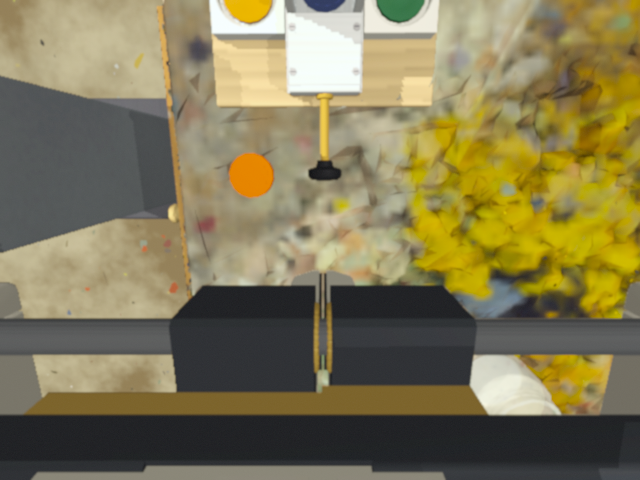

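```bash
python3 - <<'E'
from h import *
for u,v in((324,172),(324,178),(324,181)):print(world('w1',u,v).round(4),world('w1',u,v,.037).round(4))
d=np.load('pics/w1.npz')['d']
for u,v in((323,277),(300,277),(345,277),(200,300),(250,290),(250,340),(180,300),(470,300),(100,340),(322,330),(250,380),(323,300),(300,400)):print(u,v,d[v,u],world('w1',u,v).round(3))
E
python3 -c "
import cv2;a=cv2.imread('pics/w1.png')
import numpy as np
b=cv2.resize(a[140:200,280:370],None,fx=4,fy=4,interpolation=3);c=cv2.resize(a[260:400,270:380],None,fx=4,fy=4,interpolation=3)
o=np.zeros((560,800,3),np.uint8);o[:240,:360]=b;o[:560,360:800]=c;cv2.imwrite('pics/w1c.png',o)"
```

```text
[ 0.5492 -0.0067  0.0525] [ 0.5492 -0.0073  0.037 ]
[ 0.5492 -0.012   0.0511] [ 0.5492 -0.0128  0.037 ]
[ 0.5492 -0.0176  0.0054] [ 0.5492 -0.0155  0.037 ]
323 277 0.16896227 [ 0.548 -0.052  0.194]
300 277 0.16428697 [ 0.537 -0.051  0.199]
345 277 0.16387607 [ 0.559 -0.051  0.199]
200 300 0.07273816 [ 0.522 -0.024  0.287]
250 290 0.078454904 [ 0.532 -0.024  0.281]
250 340 0.06420342 [ 0.535 -0.028  0.296]
180 300 1.2450399 [ 0.02  -0.5   -0.802]
470 300 0.3537048 [ 0.701 -0.14   0.025]
100 340 0.0716612 [ 0.501 -0.032  0.29 ]
322 330 0.07225481 [ 0.548 -0.03   0.288]
250 380 0.06593249 [ 0.534 -0.037  0.297]
323 300 0.15910874 [ 0.548 -0.059  0.206]
300 400 0.061449118 [ 0.544 -0.037  0.301]
```

View pics/w1c.png

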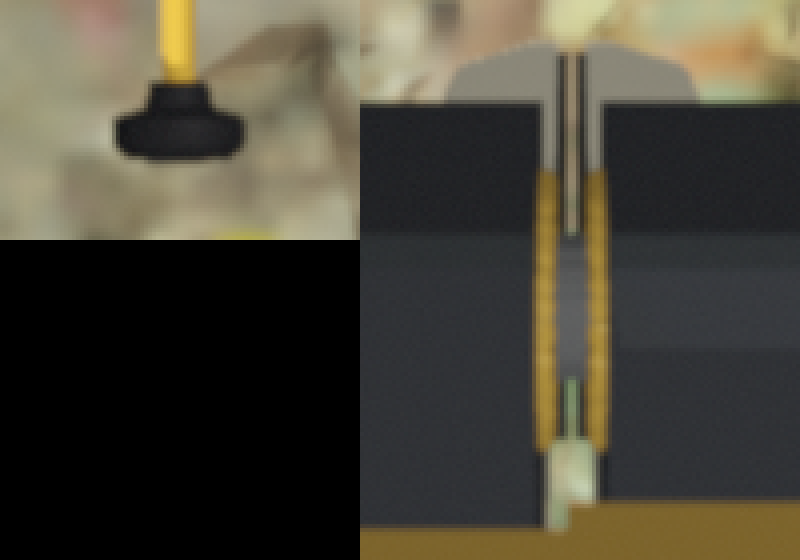

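Emit:
arm_command(targets=[{"x":0.002,"y":0,"z":-0.08,"rx":0,"ry":0,"rz":0,"claw":255},{"x":0.002,"y":0,"z":-0.15,"rx":0,"ry":0,"rz":0,"claw":255},{"x":0.002,"y":0,"z":-0.22,"rx":0,"ry":0,"rz":0,"claw":255},{"x":0.002,"y":0,"z":-0.28,"rx":0,"ry":0,"rz":0,"claw":255},{"x":0.002,"y":0,"z":-0.31,"rx":0,"ry":0,"rz":0,"claw":255},{"x":0.002,"y":0,"z":-0.318,"rx":0,"ry":0,"rz":0,"claw":255},{"x":0.002,"y":0,"z":-0.318,"rx":0,"ry":0,"rz":0,"claw":255}])

```text
t: 2.4
tool_pos: [0.5474, -0.0546, 0.0425]
orientation: [-2.218, -2.221, 0.002]
force: [0.3, 0.8, 0.7]
opening: 0.0002
gripper_force: 0.0
```

Emit:
arm_command(targets=[{"x":0.002,"y":0.03,"z":0,"rx":0,"ry":0,"rz":0,"claw":255},{"x":0.002,"y":0.05,"z":0,"rx":0,"ry":0,"rz":0,"claw":255},{"x":0.002,"y":0.06,"z":0,"rx":0,"ry":0,"rz":0,"claw":255},{"x":0.002,"y":0.07,"z":0,"rx":0,"ry":0,"rz":0,"claw":255},{"x":0.002,"y":0.08,"z":0,"rx":0,"ry":0,"rz":0,"claw":255},{"x":0.002,"y":0.09,"z":0,"rx":0,"ry":0,"rz":0,"claw":255},{"x":0.002,"y":0.1,"z":0,"rx":0,"ry":0,"rz":0,"claw":255},{"x":0.002,"y":0.11,"z":0,"rx":0,"ry":0,"rz":0,"claw":255},{"x":0.002,"y":0.12,"z":0,"rx":0,"ry":0,"rz":0,"claw":255},{"x":0.002,"y":0.13,"z":0,"rx":0,"ry":0,"rz":0,"claw":255}])

```text
t: 3.23
tool_pos: [0.551, 0.0075, 0.0449]
orientation: [2.22, 2.219, 0.0]
force: [0.6, -7.3, 4.4]
opening: 0.0004
gripper_force: 3.9
```

Emit:
arm_command(targets=[{"x":-0.002,"y":0.01,"z":-0.002,"rx":0,"ry":0,"rz":0,"claw":255},{"x":-0.002,"y":0.02,"z":-0.002,"rx":0,"ry":0,"rz":0,"claw":255},{"x":-0.002,"y":0.028,"z":-0.002,"rx":0,"ry":0,"rz":0,"claw":255},{"x":-0.002,"y":0.036,"z":-0.002,"rx":0,"ry":0,"rz":0,"claw":255},{"x":-0.002,"y":0.043,"z":-0.002,"rx":0,"ry":0,"rz":0,"claw":255},{"x":-0.002,"y":0.048,"z":-0.002,"rx":0,"ry":0,"rz":0,"claw":255},{"x":-0.002,"y":0.05,"z":-0.002,"rx":0,"ry":0,"rz":0,"claw":255},{"x":-0.002,"y":0.05,"z":-0.002,"rx":0,"ry":0,"rz":0,"claw":255}])

```text
t: 3.9
tool_pos: [0.5504, 0.0323, 0.0441]
orientation: [2.219, 2.218, 0.001]
force: [1.4, -6.3, 4.0]
opening: 0.0002
gripper_force: 3.8
```

Emit:
arm_command(targets=[{"x":0,"y":0.004,"z":0,"rx":0,"ry":0,"rz":0,"claw":255},{"x":0,"y":0.008,"z":0,"rx":0,"ry":0,"rz":0,"claw":255},{"x":0,"y":0.008,"z":0,"rx":0,"ry":0,"rz":0,"claw":255}])

```text
t: 4.15
tool_pos: [0.5504, 0.0332, 0.0441]
orientation: [2.217, 2.216, -0.005]
force: [0.7, -22.9, 5.1]
opening: 0.0003
gripper_force: 11.4
```

Emit:
arm_command(targets=[{"x":0,"y":-0.02,"z":0,"rx":0,"ry":0,"rz":0,"claw":255},{"x":0,"y":-0.05,"z":0,"rx":0,"ry":0,"rz":0,"claw":255},{"x":0,"y":-0.08,"z":0,"rx":0,"ry":0,"rz":0,"claw":255},{"x":0,"y":-0.11,"z":0,"rx":0,"ry":0,"rz":0,"claw":255},{"x":0,"y":-0.14,"z":0,"rx":0,"ry":0,"rz":0,"claw":255},{"x":0,"y":-0.18,"z":0,"rx":0,"ry":0,"rz":0,"claw":255},{"x":0,"y":-0.18,"z":0.05,"rx":0,"ry":0,"rz":0,"claw":255},{"x":0,"y":-0.18,"z":0.13,"rx":0,"ry":0,"rz":0,"claw":255},{"x":0,"y":-0.18,"z":0.21,"rx":0,"ry":0,"rz":0,"claw":255},{"x":0,"y":-0.18,"z":0.29,"rx":0,"ry":0,"rz":0,"claw":255}])

```text
t: 4.98
tool_pos: [0.5481, -0.0522, 0.1889]
orientation: [-2.221, -2.22, 0.001]
force: [1.2, 0.0, 0.6]
opening: 0.0008
gripper_force: 0.0
```

Emit:
arm_command(targets=[{"x":-0.1,"y":0.344,"z":0.06,"rx":0,"ry":0,"rz":0,"claw":255},{"x":-0.1,"y":0.344,"z":0.06,"rx":0,"ry":0,"rz":0,"claw":255},{"x":-0.1,"y":0.344,"z":0.06,"rx":0,"ry":0,"rz":0,"claw":255},{"x":-0.1,"y":0.344,"z":0.06,"rx":0,"ry":0,"rz":0,"claw":255},{"x":-0.1,"y":0.344,"z":0.06,"rx":0,"ry":0,"rz":0,"claw":255},{"x":-0.1,"y":0.344,"z":0.06,"rx":0,"ry":0,"rz":0,"claw":255},{"x":-0.1,"y":0.344,"z":0.06,"rx":0,"ry":0,"rz":0,"claw":255},{"x":-0.1,"y":0.344,"z":0.06,"rx":0,"ry":0,"rz":0,"claw":255}])

```text
t: 5.65
tool_pos: [0.4989, 0.1191, 0.2174]
orientation: [2.221, 2.221, -0.001]
force: [0.3, -1.1, 0.0]
opening: 0.0003
gripper_force: 0.0
```

Run:
```python
from h import *
s=robot.read_state();print(s['tool_pos'])
snap('wrist','w2')
```

```text
[0.49892218 0.11910371 0.21744662]
```

View pics/w2.png

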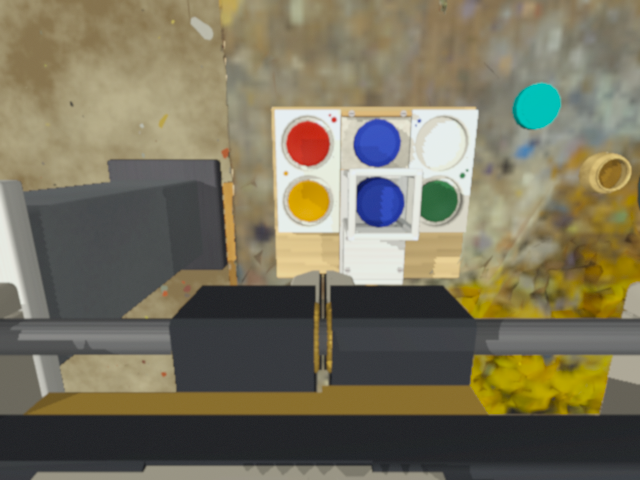

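The picture shows the fresh cake on the ledge at (377,143), the empty well at (441,143), the red cake at (308,143) and the stack's top cake at (380,202).

Run:
```python
from h import *
for n,u,v,z in(('cake',377,143,.044),('wellrim',441,143,.0295),('red',308,143,.027),('top cake',380,202,.072),('L',353.5,143,.044),('R',401,143,.044)):print(n,world('w2',u,v).round(4),world('w2',u,v,z).round(4))
```

```text
cake [0.5493 0.1964 0.0449] [0.5494 0.1964 0.044 ]
wellrim [0.6164 0.1973 0.0209] [0.6135 0.197  0.0295]
red [0.4848 0.1972 0.0259] [0.4849 0.1972 0.027 ]
top cake [0.5497 0.1453 0.0719] [0.5497 0.1453 0.072 ]
L [0.5285 0.1968 0.0352] [0.5277 0.1964 0.044 ]
R [0.5743 0.1969 0.0318] [0.5716 0.1964 0.044 ]
```

Emit:
arm_command(targets=[{"x":-0.02,"y":0.08,"z":0,"rx":0,"ry":0,"rz":0,"claw":255},{"x":-0.02,"y":0.153,"z":-0.03,"rx":0,"ry":0,"rz":0,"claw":255},{"x":-0.02,"y":0.153,"z":-0.1,"rx":0,"ry":0,"rz":0,"claw":255},{"x":-0.02,"y":0.153,"z":-0.17,"rx":0,"ry":0,"rz":0,"claw":255},{"x":-0.02,"y":0.153,"z":-0.24,"rx":0,"ry":0,"rz":0,"claw":255},{"x":-0.02,"y":0.153,"z":-0.29,"rx":0,"ry":0,"rz":0,"claw":255},{"x":-0.02,"y":0.153,"z":-0.32,"rx":0,"ry":0,"rz":0,"claw":255},{"x":-0.02,"y":0.153,"z":-0.33,"rx":0,"ry":0,"rz":0,"claw":255},{"x":-0.02,"y":0.153,"z":-0.33,"rx":0,"ry":0,"rz":0,"claw":255}])

```text
t: 6.45
tool_pos: [0.4878, 0.1947, 0.0507]
orientation: [-2.222, -2.218, 0.005]
force: [-0.6, -0.3, 0.2]
opening: 0.0006
gripper_force: 0.0
```

Emit:
arm_command(targets=[{"x":0.02,"y":0.002,"z":0.004,"rx":0,"ry":0,"rz":0,"claw":255},{"x":0.034,"y":0.002,"z":0.004,"rx":0,"ry":0,"rz":0,"claw":255},{"x":0.042,"y":0.002,"z":0.004,"rx":0,"ry":0,"rz":0,"claw":255},{"x":0.05,"y":0.002,"z":0.004,"rx":0,"ry":0,"rz":0,"claw":255},{"x":0.06,"y":0.002,"z":0.004,"rx":0,"ry":0,"rz":0,"claw":255},{"x":0.07,"y":0.002,"z":0.004,"rx":0,"ry":0,"rz":0,"claw":255},{"x":0.08,"y":0.002,"z":0.004,"rx":0,"ry":0,"rz":0,"claw":255},{"x":0.09,"y":0.002,"z":0.004,"rx":0,"ry":0,"rz":0,"claw":255},{"x":0.1,"y":0.002,"z":0.004,"rx":0,"ry":0,"rz":0,"claw":255},{"x":0.11,"y":0.002,"z":0.004,"rx":0,"ry":0,"rz":0,"claw":255}])

```text
t: 7.28
tool_pos: [0.5444, 0.1973, 0.0548]
orientation: [-2.221, -2.221, -0.0]
force: [-1.8, 0.1, 3.4]
opening: 0.0005
gripper_force: 2.0
```

Run:
```python
from h import *
snap('wrist','w3');snap('top','t3')
a=cv2.imread('pics/w3.png')[80:330,230:560];b=cv2.imread('pics/t3.png')[230:320,265:385]
a=cv2.resize(a,None,fx=1.6,fy=1.6);b=cv2.resize(b,None,fx=2.2,fy=2.2)
o=np.zeros((400,800,3),np.uint8);o[:a.shape[0],:a.shape[1]]=a;o[:b.shape[0],530:530+b.shape[1]]=b
cv2.imwrite('pics/m3.png',o);print(robot.read_state()['tool_pos'])
```

```text
[0.54479107 0.19713353 0.05472789]
```

View pics/m3.png

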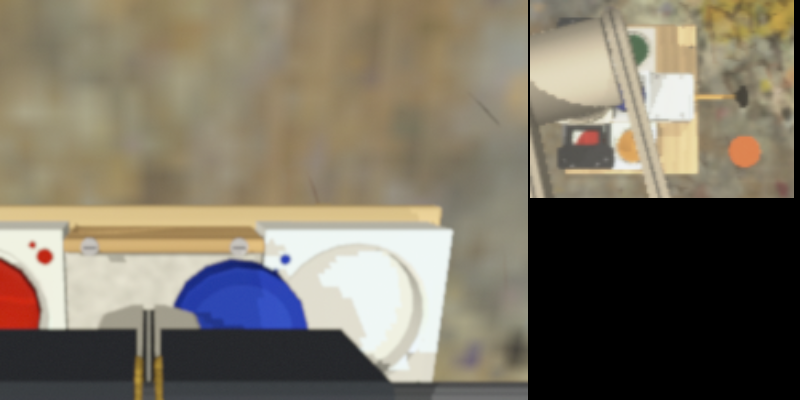

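Run:
```python
from h import *
for u,v,z in((422,283,.044),(341,270,.044),(380,243,.044),(355,280,.0405),(298,270,.0405)):print(world('w3',u,v).round(4),world('w3',u,v,z).round(4))
```

```text
[0.596  0.1986 0.0427] [0.5956 0.1991 0.044 ]
[0.5542 0.2052 0.0414] [0.554  0.2061 0.044 ]
[0.5746 0.2184 0.0365] [0.5732 0.2202 0.044 ]
[0.5611 0.2012 0.0453] [0.5616 0.1994 0.0405]
[0.5313 0.202  0.0318] [0.5319 0.2049 0.0405]
```

Emit:
arm_command(targets=[{"x":-0.04,"y":0,"z":0,"rx":0,"ry":0,"rz":0,"claw":255},{"x":-0.07,"y":-0.002,"z":0.05,"rx":0,"ry":0,"rz":0,"claw":255},{"x":-0.07,"y":-0.002,"z":0.12,"rx":0,"ry":0,"rz":-0.06,"claw":255},{"x":-0.07,"y":-0.002,"z":0.19,"rx":0,"ry":0,"rz":-0.12,"claw":255},{"x":-0.07,"y":-0.002,"z":0.22,"rx":0,"ry":0,"rz":-0.18,"claw":255},{"x":-0.07,"y":-0.002,"z":0.22,"rx":0,"ry":0,"rz":-0.24,"claw":255},{"x":-0.07,"y":-0.002,"z":0.22,"rx":0,"ry":0,"rz":-0.3,"claw":255},{"x":-0.07,"y":-0.002,"z":0.22,"rx":0,"ry":0,"rz":-0.36,"claw":255},{"x":-0.07,"y":-0.002,"z":0.22,"rx":0,"ry":0,"rz":-0.42,"claw":255},{"x":-0.07,"y":-0.002,"z":0.22,"rx":0,"ry":0,"rz":-0.48,"claw":255}])

```text
t: 8.22
tool_pos: [0.5087, 0.1961, 0.1643]
orientation: [2.999, 0.936, -0.001]
force: [-0.2, -0.0, 0.5]
opening: 0.0003
gripper_force: 0.0
```

Emit:
arm_command(targets=[{"x":0,"y":0,"z":0,"rx":0,"ry":0,"rz":-0.06,"claw":255},{"x":0,"y":0,"z":0,"rx":0,"ry":0,"rz":-0.12,"claw":255},{"x":0,"y":0,"z":0,"rx":0,"ry":0,"rz":-0.18,"claw":255},{"x":0,"y":0,"z":0,"rx":0,"ry":0,"rz":-0.24,"claw":255},{"x":0,"y":0,"z":0,"rx":0,"ry":0,"rz":-0.3,"claw":255},{"x":0,"y":0,"z":0,"rx":0,"ry":0,"rz":-0.305,"claw":255},{"x":0,"y":0,"z":0,"rx":0,"ry":0,"rz":-0.305,"claw":255}])

```text
t: 8.8
tool_pos: [0.5087, 0.1961, 0.1644]
orientation: [3.141, 0.006, -0.0]
force: [-0.1, 0.1, -0.3]
opening: 0.0005
gripper_force: 0.0
```

Run:
```python
from h import *
snap('wrist','w4');s=robot.read_state();print(s['t'],s['tool_pos'],s['orientation'],s['q'])
```

```text
8.85 [0.50876398 0.19612445 0.16439627] [ 3.14150259e+00  7.53548722e-03 -3.86301880e-04] [ 2.73906200e-01  2.54066601e-02  1.72454221e+00 -1.22793962e-05
  1.39190243e+00  1.83990735e+00]
```

View pics/w4.png

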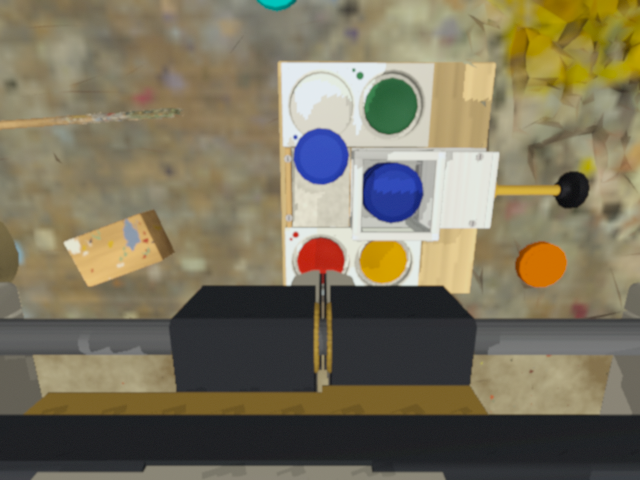

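Emit:
arm_command(targets=[{"x":0,"y":0,"z":-0.07,"rx":0,"ry":0,"rz":0,"claw":255},{"x":0,"y":0,"z":-0.14,"rx":0,"ry":0,"rz":0,"claw":255},{"x":0,"y":0,"z":-0.19,"rx":0,"ry":0,"rz":0,"claw":255},{"x":0,"y":0,"z":-0.215,"rx":0,"ry":0,"rz":0,"claw":255},{"x":0,"y":0,"z":-0.224,"rx":0,"ry":0,"rz":0,"claw":255},{"x":0,"y":0,"z":-0.224,"rx":0,"ry":0,"rz":0,"claw":255}])

```text
t: 9.35
tool_pos: [0.5083, 0.196, 0.0519]
orientation: [3.141, 0.004, -0.003]
force: [-0.6, -0.0, 0.4]
opening: 0.0004
gripper_force: 0.0
```

Emit:
arm_command(targets=[{"x":0.03,"y":0,"z":0.001,"rx":0,"ry":0,"rz":0,"claw":255},{"x":0.055,"y":0,"z":0.001,"rx":0,"ry":0,"rz":0,"claw":255},{"x":0.065,"y":0,"z":0.001,"rx":0,"ry":0,"rz":0,"claw":255},{"x":0.074,"y":0,"z":0.001,"rx":0,"ry":0,"rz":0,"claw":255},{"x":0.082,"y":0,"z":0.001,"rx":0,"ry":0,"rz":0,"claw":255},{"x":0.09,"y":0,"z":0.001,"rx":0,"ry":0,"rz":0,"claw":255},{"x":0.098,"y":0,"z":0.001,"rx":0,"ry":0,"rz":0,"claw":255},{"x":0.106,"y":0,"z":0.001,"rx":0,"ry":0,"rz":0,"claw":255},{"x":0.114,"y":0,"z":0.001,"rx":0,"ry":0,"rz":0,"claw":255},{"x":0.122,"y":0,"z":0.001,"rx":0,"ry":0,"rz":0,"claw":255}])

```text
t: 10.18
tool_pos: [0.5701, 0.1961, 0.0531]
orientation: [3.142, 0.001, -0.0]
force: [0.6, -0.9, 0.4]
opening: 0.0008
gripper_force: 0.1
```

Run:
```python
from h import *
snap('wrist','w5');s=robot.read_state();print(s['t'],s['tool_pos'],s['force'])
p=np.load('pics/w5.npz');im=p['p'].astype(int);m=(im[...,2]>im[...,0]+60)&(im[...,2]>im[...,1]+40);m[:, 420:]=0
n,l,st,c=cv2.connectedComponentsWithStats(m.astype(np.uint8))
for i in range(1,n):
  if st[i,4]>150:
    v,u=np.where(l==i);W=np.array([world('w5',a,b) for a,b in zip(u[::5],v[::5])]);print(st[i],W.min(0).round(4),W.max(0).round(4))
    A=np.c_[W[:,:2]-W[:,:2].mean(0),np.ones(len(W))];print(np.linalg.lstsq(A,W[:,2],rcond=None)[0])
```

```text
10.2333 [0.57082073 0.19610482 0.05324081] [-0.51677245 -0.35808627  0.15703389]
[ 278  185   88   88 5832] [0.5803 0.1742 0.0295] [0.636  0.2183 0.2058]
[ 0.09067017 -0.01192889  0.04451759]
```

Emit:
arm_command(targets=[{"x":0.006,"y":0,"z":0,"rx":0,"ry":0,"rz":0,"claw":255},{"x":0.012,"y":0,"z":0,"rx":0,"ry":0,"rz":0,"claw":255},{"x":0.018,"y":0,"z":0,"rx":0,"ry":0,"rz":0,"claw":255},{"x":0.022,"y":0,"z":0,"rx":0,"ry":0,"rz":0,"claw":255},{"x":0.022,"y":0,"z":0,"rx":0,"ry":0,"rz":0,"claw":255}])

```text
t: 10.65
tool_pos: [0.5813, 0.1961, 0.0532]
orientation: [-3.142, -0.001, -0.0]
force: [0.2, 0.5, -0.1]
opening: 0.0007
gripper_force: 0.0
```

```bash
cat > chk.py <<'E'
from h import *
import sys
f=sys.argv[1]
snap('wrist',f);s=robot.read_state();print(s['t'],s['tool_pos'],s['force'])
p=np.load(f'pics/{f}.npz');im=p['p'].astype(int);m=(im[...,2]>im[...,0]+60)&(im[...,2]>im[...,1]+40);m=cv2.erode(m.astype(np.uint8),np.ones((5,5)))
n,l,st,c=cv2.connectedComponentsWithStats(m)
for i in range(1,n):
  if st[i,4]>150:
    v,u=np.where(l==i);W=np.array([world(f,a,b) for a,b in zip(u,v)]);print(st[i],W.min(0).round(4),W.max(0).round(4))
    A=np.c_[W[:,:2]-W[:,:2].mean(0),np.ones(len(W))];print(np.linalg.lstsq(A,W[:,2],rcond=None)[0],np.median(W[:,2]))
E
python3 chk.py w6
```

```text
10.7 [0.58108965 0.19612865 0.05314748] [ 0.18204236  0.15201411 -0.03748661]
[ 282  188   78   77 4603] [0.5922 0.176  0.0326] [0.6472 0.2158 0.2059]
[ 0.2447614  -0.00406882  0.03605063] 0.0353261717564938
```

Emit:
arm_command(targets=[{"x":-0.03,"y":0,"z":0.01,"rx":0,"ry":0,"rz":0,"claw":255},{"x":-0.08,"y":0,"z":0.05,"rx":0,"ry":0,"rz":0,"claw":255},{"x":-0.13,"y":0,"z":0.12,"rx":0,"ry":0,"rz":0,"claw":255},{"x":-0.15,"y":0,"z":0.19,"rx":0,"ry":0,"rz":0,"claw":255},{"x":-0.15,"y":0,"z":0.26,"rx":0,"ry":0,"rz":0,"claw":255},{"x":-0.15,"y":0,"z":0.3,"rx":0,"ry":0,"rz":0,"claw":255},{"x":-0.15,"y":0,"z":0.3,"rx":0,"ry":0,"rz":0,"claw":255}])

```text
t: 11.28
tool_pos: [0.5086, 0.1971, 0.2099]
orientation: [-3.139, -0.002, -0.015]
force: [0.4, 0.3, 1.1]
opening: 0.0007
gripper_force: 0.0
```

```bash
python3 chk.py w7
```

```text
11.3333 [0.50765611 0.19678651 0.20682625] [-0.53467626  0.46674174 -0.96501892]
[ 303   96   41   44 1379] [0.573  0.1776 0.0327] [0.6303 0.2144 0.3633]
[-0.91806738 -0.01130023  0.03758641] 0.03520285503687881
[ 361  166   45   46 1617] [0.531  0.1259 0.0703] [0.573  0.1956 0.3633]
[0.30558131 0.71204167 0.07441584] 0.07281095226411688
```

View pics/w7.png

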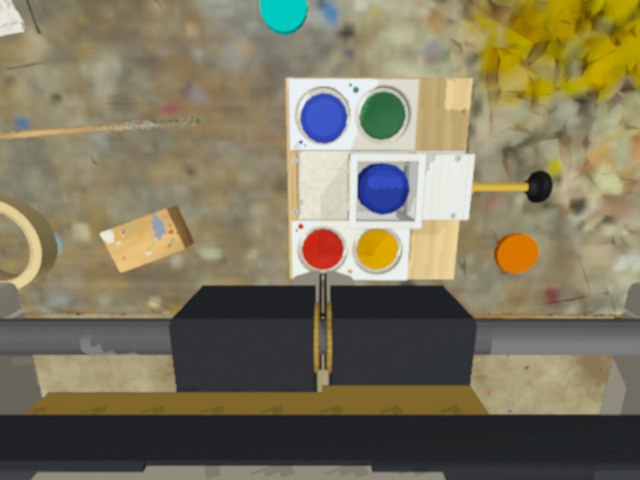

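The cake sits inside the well at (324,118), the ledge is clear and the plunger is out. I'll check flatness with robust depths, then hand in.

Run:
```python
from h import *
def md(u,v):return np.median([world('w7',u+i,v+j) for i in range(-3,4) for j in range(-3,4)],axis=0)
r=[md(*q) for q in((324,103),(324,132),(309,118),(339,118),(324,118))]
for x in r:print(x.round(4))
z=[x[2] for x in r]
if max(z)-min(z)<.004 and abs(z[4]-.0345)<.003: print(robot.close_job())
```

```text
[0.624  0.1952 0.0352]
[0.5989 0.1951 0.035 ]
[0.6112 0.2089 0.0353]
[0.6112 0.1814 0.0352]
[0.6112 0.1951 0.0351]
the job is handed in; nothing more can be done
None
```

I pressed the plunger fully once and it sprang back; one blue cake was pushed along the ledge and now lies flat in the empty well, the other three are still in the dispenser, and the job is handed in.

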